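# Lock a vial shaker's hold-down bar with its spring cotter

## Task

Get the loaded vial shaker ready to run: swing its hold-down bar all the way down over the post, then take the spring cotter by its red grip and push its straight leg through the cross hole in the post, above the bar, until the bow snaps over the post and the cotter is fully home; leave it there. Nobody knows which way the cross hole faces, so feel (or look) for it with gentle touches and never force the cotter against the post. Leave the vials and the other things on the bench undisturbed.

Things in the scene. Friction and masses are not known exactly. Their poses are not given: they have to be found in the camera images.
- shaker: low bench shaker, fixed: white housing with dark front panel and grey knob, dark platform 108 x 226 mm, its top at z 54 mm. Origin: centre of its underside. x points from its panel to its back (roughly away from the robot), y left along the row of vials, z up. An aluminium block with four vials (cap tops z 110 mm) runs along y from -70 to 70 mm.
- post_axis (a point): on the axis of the steel post, at the height of its cross hole: (0, -90, 127) mm in the shaker's frame. The post is 16 mm thick. The cross hole is round, 5.5 mm wide, edge chamfered 0.5 mm; it runs level right through the post, crossing its axis. The cotter's leg must pass here. This point's axes are the shaker's: they tell nothing of the hole's facing.
- post_top (a point): centre of the post's top, 14 mm above the hole's axis; axes are the shaker's. The post is locked by its nut and does not turn. The line of its cross hole points anywhere within 0.9 rad (about 50 degrees) either side of the shaker's x, seen from above; which way is not given and differs each time. The leg can go in from the mouth on the shaker's panel (-x) side.
- bar (a joint): angle (rad) of the hold-down bar: 0 = closed, level over the vial caps, the post standing up through the ring in the bar's end; grows as the free end rises (up to 1.3), starts at 0.45 to 0.8. A stiff hinge (0.16 N m) keeps it where it is left; the closed stop is rigid. Aluminium, 26 mm wide (34 at the ring), 5 mm thick; closed, its top is at z 118.5 mm.
- bar_hinge (a point): middle of the bar's hinge axis, which runs along the shaker's x through (0, 88, 116) mm in the shaker's frame. The bar extends from here towards the shaker's -y. The steel cheeks beside it reach up to z 126 mm.
- bar_tab (a point): middle of the top face of the blue thumb tab at the bar's free end, 208 mm along the bar from the hinge axis (2.5 mm above the line through that axis) and 30 mm beyond the post's axis. The tab is 30 mm long (along the bar), 24 mm wide, 5 mm thick. Press it down along its arc to close the bar.
- clip: spring cotter (R-clip), lying flat on the bench, about 40 g: ribbed red grip 30 x 16 x 10 mm (x, y, z) with two 4 mm steel wires leaving its front, a straight leg and a sprung bow. Origin: centre of the grip's underside; x points along the leg to its tip, z up. Grasp the grip across its 16 mm width (y). The wires are polished and slide easily.
- leg_tip (a point): the end of the straight leg, a round tip, at (64.5, -4, 5) mm in the cotter's frame. The leg is 4 mm thick and parallel to the cotter's x. The tip is drawn in even when the leg's direction is up to about 0.3 rad off the hole's to either side, but the leg goes through easily only within about 0.15 rad; elsewhere it meets the solid post, 8 mm from its axis.
- leg_seat (a point): point on the straight leg's axis at (40, -4, 5) mm in the cotter's frame; it lies at post_axis when the cotter is fully home. The bow first touches the post about 14 mm short of that, rides over it under a push of roughly 5 N along the leg, and drops over the post at home.
- clip_bow (a joint): how far the bow is sprung open (rad): 0 relaxed, about 0.06 while it rides over the post, 0 again once it has snapped over. Spring 4.5 N m per rad. The bow lies on the cotter's +y side at the leg's height: root at (12, 4.5) mm, hollow for a 16 mm post centred at (40, -4) mm, flared end at (56.5, 7.5) mm.
- vial_a: sample vial with a black cap, nearest the post, in its well of the block on the shaker; 25 mm wide, 52 mm tall, origin at the centre of its base. Leave it where it stands.
- vial_b: sample vial with a green cap, in its well of the block on the shaker; 25 mm wide, 52 mm tall, origin at the centre of its base. Leave it where it stands.
- vial_c: sample vial with a black cap, in its well of the block on the shaker; 25 mm wide, 52 mm tall, origin at the centre of its base. Leave it where it stands.
- vial_d: sample vial with a white cap, nearest the hinge, in its well of the block on the shaker; 25 mm wide, 52 mm tall, origin at the centre of its base. Leave it where it stands.
- timer: white countdown timer, 61 x 63 x 18 mm, lying on the bench. Bystander, leave it alone. Origin at the centre of its underside.
- spare_vial: spare sample vial with a black cap, 25 mm wide, 52 mm tall, standing on the bench. Bystander, leave it alone. Origin at the centre of its underside.
- amber_bottle: amber bottle with a black cap, 42 mm wide, 85 mm tall, standing at the left. Bystander, leave it alone. Origin at the centre of its underside.

How it is judged:
By the outcome, as a careful person would: the job done as asked, in the order asked, and still so for the second after the job is handed in, with the robot touching nothing.
It also fails if it takes over 67 s, if anything falls off the work surface, if the arm or the gripper's body presses on something with over 40 N, if the wrist force passes 120 N, or if a joint passes its speed limit or range.

## Robot

A 6-joint arm with a two-finger parallel gripper is mounted at the origin on a cart in front of the work surface, level with it; the furniture and walls round the work are solid. World frame = base frame: x ahead of the robot, y to its left, z up, the work surface at z = 0. Lengths are in m, angles in rad, forces in N, time in s.
With the tool pointing down it reaches from about 0.35 to 0.85 m from the base axis. Payload 8.1 kg.
Tool frame: the origin (TCP) lies at the centre of the arm's flange, where the gripper is bolted on; the fingertips stand 186 mm ahead of it and the grasp point (between the pads) lies 167 mm ahead of it (robot.grasp_offset is the distance from the TCP to the grasp point, in m); z points along the fingers, y is the line along which they close (so a half turn about z gives the same grasp; the last joint's range is limited). The gripper opens to 93 mm and grips with 3 to 60 N. Pads are 15 mm wide; open, the fingers measure 128 mm over their backs; the gripper's body (75 mm by 188 mm) begins 65 mm behind the grasp point.
Start: joints at [-1.415, 0.13, 1.488, -0, 1.523, -0.085], TCP at [0.143, -0.583, 0.405] pointing down, gripper open.
Joint ranges: [-2.96, 2.96], [-0.89, 2.26], [0.02, 2.5], [-1.34, 4.48], [0, 2.73], [-2.66, 2.66]. Speed limits (rad/s): [2.39, 2.39, 2.79, 3.14, 3.14, 3.14].

## Interface

Orientations are given as a rotation vector (axis times angle).
In Python, from plant import robot gives the robot as it stands.
- The arm moves only by the tool drive_tool, never from a script. Its argument "moves" is one flat list of numbers, 7 for each row, row after row: the finger opening in mm, from 0 to 93, then the shift along the tool's x, y, z in mm, then the turn, a rotation vector about the tool's x, y, z in degrees. A call has 1 to 8 rows; each row shifts and turns the commanded pose from where the row before left it, along the tool's axes as they then stand; what a row does not reach is not made up. A row lasts 1/10 s, in which the tool goes at most 50 mm and 8.59 degrees, less where a joint would pass 70% of its speed; a pose out of reach is approached as far as the arm can. A call is refused whole if a number of a shift passes 50 or a number of a turn 8.59, either way. A call with a gripper value outside its range is refused whole. The fingers move at their own pace and stop on an object; "grip_force" is the grip in N (left out, the last holds). Time passes only in rows, so rows that do not move let the fingers close. It gives the time, the measured TCP pose, the force, the opening and the grip force at its end, in the units of the state.
- robot.read_state(): the state, without advancing time (a new reading comes with each control period).
- robot.read_camera(name): name is "scene" or "top"; returns a dict with "color" (400x640x3 uint8, red, green, blue), "depth" (400x640 float32, m along the optical axis (not along the pixel's ray), 0 where there is no reading), "mtx" (3x3 intrinsics, pixels), "R" (3x3) and "t" (3): a world point X has camera coordinates R X + t. Camera axes: x right, y down, z forward; pixel columns grow to the right and rows downward; lengths in m; the calibration is good to about 2 mm. A picture is of the moment at which its call begins.
- robot.close_job(): hands the job in; it is judged then, once.
The state is a dict: "t": time; "q": joint angles; "dq": joint speeds; "joint_torque": joint torques, N m; "tool_pos": TCP position; "orientation": TCP orientation; "force": force on the tool from outside, world axes, zero at the start; "wrist_torque": the same for the moment, N m; "opening": finger opening in m; "gripper_force": force on a finger pad.
Only numpy, scipy, OpenCV 4.12 (cv2) and the standard library are available. Lean on these libraries where they do the work, as an engineer would, in place of code of your own. Each camera call takes 0.05 s, during which the arm holds its last target. There are 200 camera calls.

## Working session

There is one attempt and no reset: what is moved stays moved. The work goes in short steps, Python scripts to look and compute and a tool call to move; the robot and the scene stay as the last step left them, time stands still between calls to the robot, and variables do not carry over. Pictures are saved under pics/ and viewed, at most 10 in all, crops included, and the job is handed in when it is done.

Besides the shell and the picture viewer there is one more tool, called after "Emit:" by a JSON object that holds its "method" and its "body", one argument or row to a line. drive_tool: Moves the arm, as the interface text tells. Its arguments: {"type":"object","properties":{"moves":{"type":"array","items":{"type":"number"}},"grip_force":{"type":"number"}},"required":["moves"]}

```bash
ls; mkdir -p pics; python3 - <<'E'
from plant import robot
import cv2,numpy as np
s=robot.read_state();print({k:np.round(v,3) for k,v in s.items()}, robot.grasp_offset)
for n in("scene","top"):
    c=robot.read_camera(n);cv2.imwrite(f"pics/{n}0.png",c["color"][:,:,::-1]);np.savez(f"{n}0.npz",**c);print(n,c["mtx"],c["R"],c["t"])
E
```

```text
pics
{'t': np.float64(0.0), 'q': array([-1.415,  0.131,  1.489, -0.   ,  1.523, -0.085]), 'dq': array([-0.001,  0.002,  0.   ,  0.001,  0.002,  0.001]), 'joint_torque': array([ 3.0000e-03, -5.5984e+01, -4.9175e+01,  7.7000e-02,  3.5000e-02,
       -0.0000e+00]), 'tool_pos': array([ 0.143, -0.582,  0.404]), 'orientation': array([-3.117, -0.377,  0.   ]), 'force': array([ 1.036,  0.856, -0.848]), 'wrist_torque': array([ 0.007,  0.01 , -0.033]), 'gripper_force': np.float64(0.0), 'opening': np.float64(0.093)} 0.1673
scene [[418.71166925   0.         320.91029313]
 [  0.         418.71166925 195.65934277]
 [  0.           0.           1.        ]] [[-0.82887466 -0.55915047  0.0178201 ]
 [-0.43565066  0.62516187 -0.64759643]
 [ 0.3509634  -0.54453961 -0.7617751 ]] [0.42061956 0.27514098 1.26750721]
top [[513.74001764   0.         325.83654749]
 [  0.         513.74001764 198.36235256]
 [  0.           0.           1.        ]] [[-0.00770866 -0.99992615  0.00939567]
 [-0.9894121   0.00626516 -0.14499806]
 [ 0.14492848 -0.01041393 -0.98938733]] [0.01861036 0.50492146 1.65908151]
```

View pics/scene0.png

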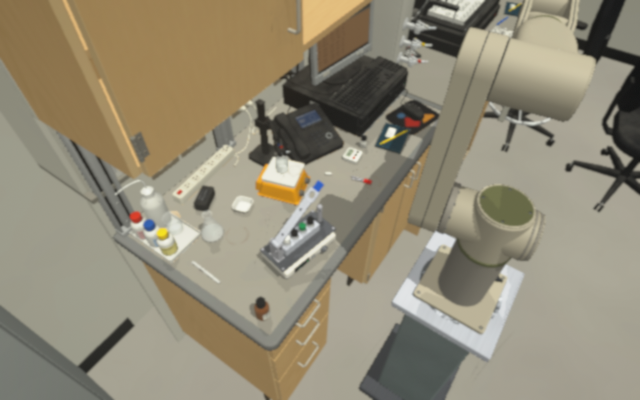

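View pics/top0.png

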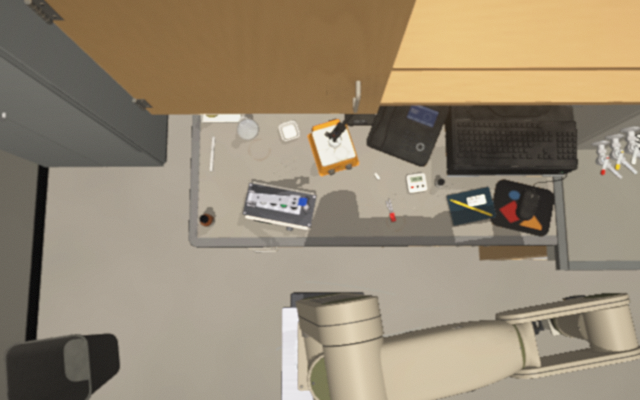

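The scene view shows the raised bar with its blue tab at about (318,187), and the clip at (362,181). In the top view the shaker is at (280,205), the clip grip at (392,216) and the timer at (417,182).

```bash
cat > h.py <<'E'
import numpy as np,cv2
def px2plane(c,uv,z):
    uv=np.atleast_2d(uv).astype(float)
    d=np.c_[(uv[:,0]-c["mtx"][0,2])/c["mtx"][0,0],(uv[:,1]-c["mtx"][1,2])/c["mtx"][1,1],np.ones(len(uv))]
    R,t=c["R"],c["t"];o=-R.T@t;w=d@R
    return o+w*((z-o[2])/w[:,2])[:,None]
def proj(c,X):
    p=(np.atleast_2d(X)@c["R"].T+c["t"])@c["mtx"].T;return p[:,:2]/p[:,2:]
def tri(c1,u1,c2,u2):
    A=[];b=[]
    for c,u in((c1,u1),(c2,u2)):
        P=c["mtx"]@np.c_[c["R"],c["t"]]
        for k in(0,1):
            r=P[k]-u[k]*P[2];A.append(r[:3]);b.append(-r[3])
    return np.linalg.lstsq(np.array(A),np.array(b),rcond=None)[0]
def blob(c,lo,hi,box):
    h=cv2.cvtColor(c["color"],cv2.COLOR_RGB2HSV);m=cv2.inRange(h,np.array(lo),np.array(hi))
    k=np.zeros_like(m);x0,y0,x1,y1=box;k[y0:y1,x0:x1]=1;return m*k
def crop(c,box,f,name):
    x0,y0,x1,y1=box;cv2.imwrite(name,cv2.resize(c["color"][y0:y1,x0:x1,::-1],None,fx=f,fy=f,interpolation=cv2.INTER_CUBIC))
E
python3 - <<'E'
from h import *
T=dict(np.load("top0.npz"));S=dict(np.load("scene0.npz"))
a=T["color"][170:240,235:335];b=T["color"][180:230,370:450]
s=S["color"][170:280,250:340]; s2=S["color"][140:195,310:390]
up=lambda i,w:cv2.resize(i,(w,int(i.shape[0]*w/i.shape[1])),interpolation=cv2.INTER_CUBIC)
A=np.vstack([up(a,400),up(b,400)]);B=up(s,380);
B=np.vstack([B]);H=max(len(A),len(B))
P=lambda i:np.pad(i,((0,H-len(i)),(0,0),(0,0)))
cv2.imwrite("pics/c0.png",np.hstack([P(A),P(B)])[:,:,::-1])
for n,c,bx in(("top",T,(375,205,410,228)),("scene",S,(340,165,380,195))):
    for lo,hi in(((0,130,80),(8,255,255)),((172,130,80),(180,255,255))):
        m=blob(c,lo,hi,bx);print(n,"red",m.astype(bool).sum(),np.argwhere(m).mean(0)[::-1] if m.any() else 0)
for n,c,bx in(("top",T,(290,190,320,220)),("scene",S,(305,170,330,200))):
    m=blob(c,(105,130,60),(130,255,255),bx);p=np.argwhere(m)[:,::-1];print(n,"blue",len(p),p.mean(0),cv2.minAreaRect(p.astype(np.float32)))
g=b
import sys
print(T["depth"][200:222,380:400].min(),T["depth"][212,300:310])
E
```

```text
top red 40 [392.3   216.875]
top red 0 0
scene red 27 [367.22222222 181.03703704]
scene red 0 0
top blue 53 [302.45283019 201.09433962] ((302.5, 201.5), (7.0, 7.0), 90.0)
scene blue 46 [317.95652174 185.69565217] ((318.0384216308594, 185.6923065185547), (5.824352264404297, 7.765803337097168), 33.6900634765625)
0.0 [1.6721972 1.673181  1.6679772 1.6578784 1.6605661 1.657274  1.6533594
 1.6534587 1.6688688 1.6674054]
```

View pics/c0.png

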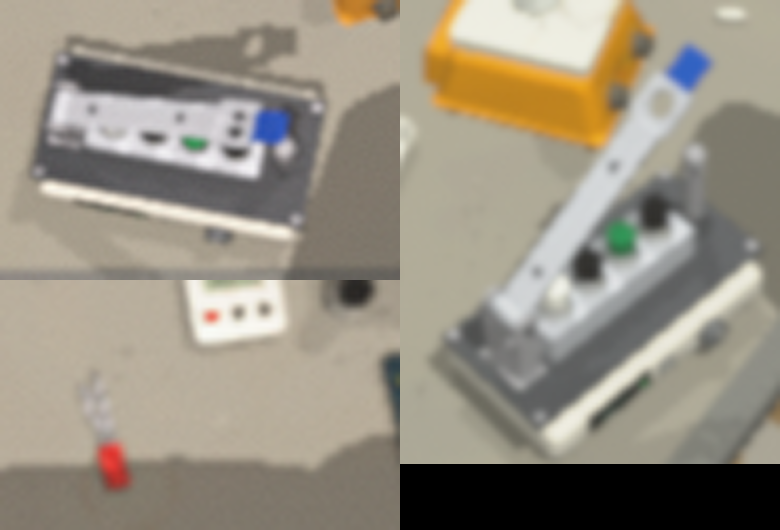

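The crop shows the platform corners, the post top at top-view pixel (306.7,206.2) and the clip lying with its wires up-left of the red grip. The leg is the right-hand wire.

```bash
python3 - <<'E'
from h import *
T=dict(np.load("top0.npz"));S=dict(np.load("scene0.npz"))
for c in(T,S):print("cam",-c["R"].T@c["t"])
print("tab",tri(T,(302.5,201.1),S,(318,185.7)))
# post top: scene crop scale 380/90
f=380/90
pt=(250+(695-400)/f,170+150/f);print(pt)
print("post",tri(T,(306.75,206.2),S,pt),px2plane(T,(306.75,206.2),.141),px2plane(S,pt,.141))
cs=px2plane(T,[(250.5,183.75),(316.2,195.5),(309.5,226.2),(244,215)],.054);print("plat",cs,cs.mean(0))
for a,b in((0,1),(3,2),(3,0),(2,1)):d=cs[b]-cs[a];print(np.linalg.norm(d),np.arctan2(d[1],d[0]))
print("clip red",px2plane(T,(392.3,216.9),.009),px2plane(S,(367.2,181),.008))
# wires: bright / contrast pixels 
g=cv2.cvtColor(T["color"],cv2.COLOR_RGB2GRAY)[194:214,382:398];print(g)
E
```

```text
cam [0.25927069 0.03272313 1.714512  ]
cam [0.0236576  0.75338986 1.13624026]
tab [0.46723655 0.08460536 0.2369787 ]
(319.86842105263156, 205.5263157894737)
post [0.46524933 0.07500943 0.13801723] [[0.46567852 0.07528482 0.141     ]] [[0.46264489 0.07662413 0.141     ]]
plat [[0.55244988 0.26167843 0.054     ]
 [0.51216364 0.04667457 0.054     ]
 [0.41168344 0.06888238 0.054     ]
 [0.44959963 0.28135941 0.054     ]] [0.48147415 0.1646487  0.054     ]
0.21874561005775026 -1.756023049994533
0.21583355652810665 -1.747385970501988
0.10471635720147797 -0.1890700357363417
0.1029050881894866 -0.21751995860212756
clip red [[ 0.44508312 -0.20686151  0.009     ]] [[ 0.44392659 -0.20818579  0.008     ]]
[[176 178 177 176 175 177 175 177 175 175 172 172 167 165 169 174]
 [178 176 178 177 175 175 175 175 175 175 175 176 172 170 172 176]
 [177 176 178 175 178 177 175 174 175 176 175 176 175 174 176 175]
 [176 176 175 177 176 172 168 171 174 175 175 176 177 175 177 175]
 [176 176 176 178 176 169 159 160 171 175 174 173 174 174 176 174]
 [174 174 174 176 174 165 156 163 173 176 172 169 172 174 176 
[... 243 characters left out ...]
 176 175 176 176 176 174 175]
 [175 175 174 167 169 180 177 168 179 185 180 177 175 175 177 176]
 [175 176 175 172 175 185 180 174 183 184 177 173 175 174 176 175]
 [174 174 175 173 173 178 173 169 175 176 175 174 178 175 176 176]
 [175 175 176 175 169 167 169 172 170 175 178 176 175 176 174 175]
 [173 175 174 173 170 164 170 180 178 183 182 175 176 176 176 177]
 [173 174 175 175 174 168 166 172 174 177 175 172 174 175 176 176]
 [173 174 175 175 176 173 166 160 161 165 163 169 175 177 176 175]
 [174 173 174 175 176 174 168 155 152 149 155 165 171 175 176 176]
 [175 174 175 175 177 177 169 150 141 139 144 153 165 174 176 177]
 [173 174 174 175 175 176 166 142 123 118 122 134 156 169 175 175]]
```

```bash
cat >> h.py <<'E'
from scipy.spatial.transform import Rotation as Ro
TIP=.186
def down(yaw):
    x=np.array([np.cos(yaw),np.sin(yaw),0]);z=np.array([0,0,-1.]);return Ro.from_matrix(np.c_[x,np.cross(z,x),z])
def plan(pos,yaw,n,op,start=None):
    """print n rows taking the TCP straight to pos, tool down with x at yaw"""
    from plant import robot
    s=robot.read_state();p=np.array(s["tool_pos"]);R=Ro.from_rotvec(s["orientation"])
    if start is not None:p,R=np.array(start[0]),down(start[1])
    rel=(R.inv()*down(yaw)).as_rotvec();d=(np.array(pos)-p)/n
    for i in range(n):
        Ri=R*Ro.from_rotvec(rel*i/n)
        print(",".join(f"{v:g}" for v in [op]+list(np.round(Ri.inv().apply(d)*1e3,1)+0.)+list(np.round(np.degrees(rel/n),2)+0.)),end=",\n" )
def st():
    from plant import robot
    s=robot.read_state();R=Ro.from_rotvec(s["orientation"]).as_matrix()
    print("t",s["t"],"pos",np.round(s["tool_pos"],4),"yaw",np.arctan2(R[1,0],R[0,0]).round(4),"z",R[:,2].round(4),"F",np.round(s["force"],2),"op",s["opening"],"gf",s["gripper_force"],"q",np.round(s["q"],2))
E
python3 - <<'E'
from h import *
plan((.467,.083,.456),1.384,16,0)
T=dict(np.load("top0.npz"))
m=blob(T,(0,110,60),(10,255,255),(380,205,405,228));p=np.argwhere(m)[:,::-1].astype(np.float32)
w=px2plane(T,p,.008)[:,:2];q=w-w.mean(0);u,s,v=np.linalg.svd(q,full_matrices=False);print(w.mean(0),v[0],np.arctan2(v[0][1],v[0][0]),s)
tip=px2plane(T,(388.4,197.3),.005)[0];d=tip[:2]-w.mean(0);print(tip,np.hypot(*d),np.arctan2(d[1],d[0]))
E
```

```text
0,29.6,-35.6,-3.2,0,0,-4.09,
0,32,-33.4,-3.2,0,0,-4.09,
0,34.3,-31,-3.2,0,0,-4.09,
0,36.5,-28.5,-3.2,0,0,-4.09,
0,38.4,-25.8,-3.2,0,0,-4.09,
0,40.2,-23,-3.2,0,0,-4.09,
0,41.7,-20.1,-3.2,0,0,-4.09,
0,43,-17,-3.2,0,0,-4.09,
0,44.1,-13.9,-3.2,0,0,-4.09,
0,45,-10.7,-3.2,0,0,-4.09,
0,45.6,-7.5,-3.2,0,0,-4.09,
0,46.1,-4.2,-3.2,0,0,-4.09,
0,46.3,-0.9,-3.3,0,0,-4.09,
0,46.2,2.4,-3.3,0,0,-4.09,
0,45.9,5.7,-3.3,0,0,-4.09,
0,45.4,9,-3.3,0,0,-4.09,
[ 0.44509542 -0.20708414] [-0.97046512 -0.24124149] -2.897947736073448 [0.05461947 0.03037464]
[ 0.51196718 -0.19602939  0.005     ] 0.06777933845267378 0.1638310416918946
```

Emit:
{"method": "drive_tool", "body": {
  "moves": [0, 29.6, -35.6, -3.2, 0, 0, -4.09, 0, 32, -33.4, -3.2, 0, 0, -4.09, 0, 34.3, -31, -3.2, 0, 0, -4.09, 0, 36.5, -28.5, -3.2, 0, 0, -4.09, 0, 38.4, -25.8, -3.2, 0, 0, -4.09, 0, 40.2, -23, -3.2, 0, 0, -4.09, 0, 41.7, -20.1, -3.2, 0, 0, -4.09, 0, 43, -17, -3.2, 0, 0, -4.09]
}}

```text
t: 0.9
tool_pos: [0.3053, -0.248, 0.4301]
orientation: [-2.885, -1.244, -0.0]
force: [1.0, -0.2, -0.8]
opening: 0.0335
gripper_force: 0.0
```

Emit:
{"method": "drive_tool", "body": {
  "moves": [0, 44.1, -13.9, -3.2, 0, 0, -4.09, 0, 45, -10.7, -3.2, 0, 0, -4.09, 0, 45.6, -7.5, -3.2, 0, 0, -4.09, 0, 46.1, -4.2, -3.2, 0, 0, -4.09, 0, 46.3, -0.9, -3.3, 0, 0, -4.09, 0, 46.2, 2.4, -3.3, 0, 0, -4.09, 0, 45.9, 5.7, -3.3, 0, 0, -4.09, 0, 45.4, 9, -3.3, 0, 0, -4.09]
}}

```text
t: 1.7
tool_pos: [0.4677, 0.0849, 0.4562]
orientation: [2.417, 2.007, -0.0]
force: [0.2, -1.4, 1.0]
opening: 0.0004
gripper_force: 0.0
```

```bash
python3 - <<'E'
from h import *
st()
# arc waypoints (tip) from hinge
H=np.array([.4979,.2512,.116]);y=np.array([.186,.983])
prev=None
for a in np.linspace(.66,0,9):
    r=.208;p=np.r_[H[:2]-y*(r*np.cos(a)-.0025*np.sin(a)),H[2]+r*np.sin(a)+.0025*np.cos(a)];print(a.round(2),p.round(4),"tcp",(p+[0,0,TIP]).round(4))
E
```

```text
t 1.7 pos [0.4677 0.0849 0.4562] yaw 1.3862 z [-1.e-04 -1.e-04 -1.e+00] F [ 0.21 -1.39  0.99] op 0.0003842328071157992 gf 0.0 q [ 0.07 -0.23  1.74 -0.    1.63  0.26]
0.66 [0.4676 0.0912 0.2455] tcp [0.4676 0.0912 0.4315]
0.58 [0.4657 0.0812 0.2316] tcp [0.4657 0.0812 0.4176]
0.5 [0.4641 0.0724 0.217 ] tcp [0.4641 0.0724 0.403 ]
0.41 [0.4626 0.0649 0.2017] tcp [0.4626 0.0649 0.3877]
0.33 [0.4615 0.0586 0.1858] tcp [0.4615 0.0586 0.3718]
0.25 [0.4605 0.0536 0.1694] tcp [0.4605 0.0536 0.3554]
0.17 [0.4598 0.0499 0.1526] tcp [0.4598 0.0499 0.3386]
0.08 [0.4594 0.0476 0.1356] tcp [0.4594 0.0476 0.3216]
0.0 [0.4592 0.0467 0.1185] tcp [0.4592 0.0467 0.3045]
```

Emit:
{"method": "drive_tool", "body": {
  "moves": [0, -4, 0, 36, 0, 0, 0, 0, -9, 0, 15, 0, 0, 0, 0, -7.6, 0, 15.3, 0, 0, 0, 0, -6.4, 0, 15.9, 0, 0, 0, 0, -5.1, 0, 16.4, 0, 0, 0, 0, -3.8, 0, 16.8, 0, 0, 0, 0, -2.4, 0, 17, 0, 0, 0, 0, -0.9, 0, 14, 0, 0, 0]
}}

```text
t: 2.5
tool_pos: [0.4597, 0.0427, 0.309]
orientation: [2.423, 2.0, -0.0]
force: [0.5, 0.5, 0.5]
opening: 0.0008
gripper_force: 0.2
```

Emit:
{"method": "drive_tool", "body": {
  "moves": [0, 0, 0, 2, 0, 0, 0, 0, 0, 0, 1.5, 0, 0, 0, 0, 0, 0, 1, 0, 0, 0, 0, 0, 0, 0, 0, 0, 0]
}}

```text
t: 2.9
tool_pos: [0.4604, 0.0443, 0.3062]
orientation: [2.419, 2.003, 0.002]
force: [0.6, 0.5, 0.1]
opening: 0.0004
gripper_force: 0.0
```

Emit:
{"method": "drive_tool", "body": {
  "moves": [0, 0, 0, 1.5, 0, 0, 0, 0, 0, 0, 1.5, 0, 0, 0, 0, 0, 0, 0, 0, 0, 0]
}}

```text
t: 3.2
tool_pos: [0.4605, 0.0444, 0.3045]
orientation: [2.419, 2.003, 0.002]
force: [-5.3, -0.4, 12.4]
opening: 0.0004
gripper_force: 6.5
```

```bash
python3 - <<'E'
from h import *
from plant import robot
st()
S=robot.read_camera("scene");crop(S,(250,170,350,280),6,"pics/s1.png")
E
```

```text
t 3.2 pos [0.4605 0.0444 0.3045] yaw 1.3833 z [ 1.8e-03 -2.0e-04 -1.0e+00] F [-5.33 -0.35 12.43] op 0.0003796244844269817 gf 6.532094306276122 q [-0.01 -0.18  1.98 -0.    1.34  0.17]
```

View pics/s1.png

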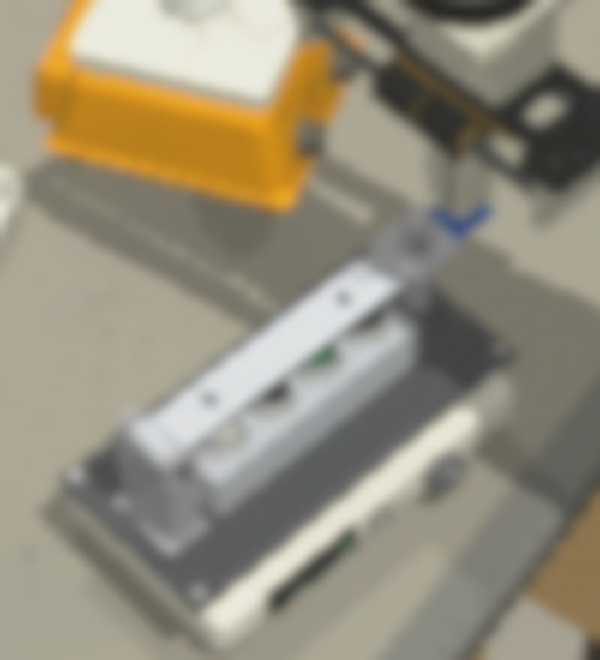

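The bar is level over the vial caps with the post through its ring, at pixel (420,240) of the crop. The fingertips press the tab at z 118.5 mm, which is closed.

```bash
python3 - <<'E'
from h import *
plan((.4447,-.2075,.25),.24+np.pi,15,45,start=((.4605,.0444,.3545),1.3845))
E
```

```text
45,-16.7,2.1,7,0,0,-7.63,
45,-16.8,-0.2,7,0,0,-7.63,
45,-16.7,-2.4,7,0,0,-7.63,
45,-16.2,-4.6,7,0,0,-7.63,
45,-15.4,-6.7,7,0,0,-7.63,
45,-14.4,-8.7,7,0,0,-7.63,
45,-13.1,-10.5,7,0,0,-7.63,
45,-11.6,-12.2,7,0,0,-7.63,
45,-9.9,-13.6,7,0,0,-7.63,
45,-8,-14.8,7,0,0,-7.63,
45,-6,-15.7,7,0,0,-7.63,
45,-3.8,-16.4,7,0,0,-7.63,
45,-1.6,-16.7,7,0,0,-7.63,
45,0.6,-16.8,7,0,0,-7.63,
45,2.8,-16.6,7,0,0,-7.63,
```

Emit:
{"method": "drive_tool", "body": {
  "moves": [0, 0, 0, -50, 0, 0, 0, 45, -16.7, 2.1, 5, 0, 0, -7.63, 45, -16.8, -0.2, 7, 0, 0, -7.63, 45, -16.7, -2.4, 7, 0, 0, -7.63, 45, -16.2, -4.6, 7, 0, 0, -7.63, 45, -15.4, -6.7, 7, 0, 0, -7.63, 45, -14.4, -8.7, 7, 0, 0, -7.63, 45, -13.1, -10.5, 7, 0, 0, -7.63]
}}

```text
t: 4.05
tool_pos: [0.4524, -0.0737, 0.3054]
orientation: [1.253, 2.88, 0.0]
force: [-0.3, 0.2, -0.3]
opening: 0.0448
gripper_force: 0.0
```

Emit:
{"method": "drive_tool", "body": {
  "moves": [45, -11.6, -12.2, 7, 0, 0, -7.63, 45, -9.9, -13.6, 7, 0, 0, -7.63, 45, -8, -14.8, 7, 0, 0, -7.63, 45, -6, -15.7, 7, 0, 0, -7.63, 45, -3.8, -16.4, 7, 0, 0, -7.63, 45, -1.6, -16.7, 7, 0, 0, -7.63, 45, 0.6, -16.8, 7, 0, 0, -7.63, 45, 2.8, -16.6, 7, 0, 0, -7.63]
}}

```text
t: 4.85
tool_pos: [0.4439, -0.2081, 0.2494]
orientation: [-0.383, 3.118, -0.0]
force: [0.0, -0.1, -0.4]
opening: 0.0451
gripper_force: 0.0
```

```bash
python3 - <<'E'
from h import *
from plant import robot
T=robot.read_camera("top");S=robot.read_camera("scene");st()
np.savez("top1.npz",**T);np.savez("scene1.npz",**S)
plan((.4447,-.2075,.1875),.24+np.pi,3,45)
up=lambda c,b,f:cv2.resize(c["color"][b[1]:b[3],b[0]:b[2]],None,fx=f,fy=f,interpolation=cv2.INTER_CUBIC)
a=up(S,(295,175,345,225),8);b=up(T,(285,190,325,230),10)
cv2.imwrite("pics/p2.png",np.hstack([a,b])[:,:,::-1])
E
```

```text
t 4.95 pos [ 0.4435 -0.2087  0.2488] yaw -2.9008 z [-9.e-04  0.e+00 -1.e+00] F [-0.64  0.53  0.91] op 0.04474908399625217 gf 0.0 q [-0.54 -0.03  1.95 -0.    1.22 -2.36]
45,-0.5,0.3,20.4,0,-0.02,0.02,
45,-0.5,0.3,20.4,0,-0.02,0.02,
45,-0.5,0.3,20.4,0,-0.02,0.02,
```

View pics/p2.png

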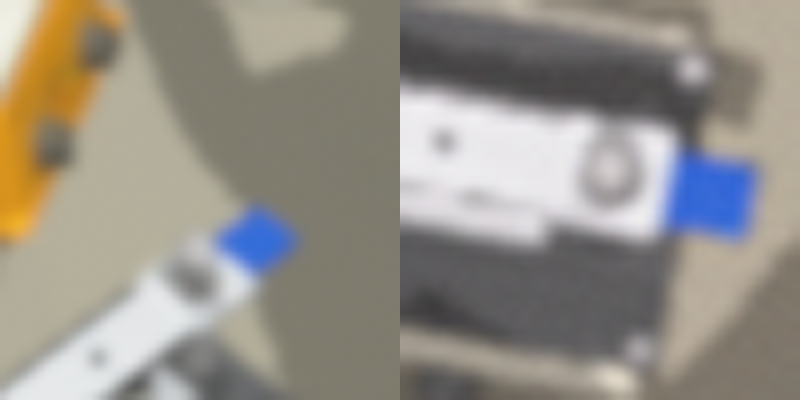

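The crops show the bar lying level with its ring round the post. The post top is at top-view pixel (306,206.5), and the hole's facing cannot be resolved.

Emit:
{"method": "drive_tool", "body": {
  "moves": [45, -0.5, 0.3, 20.4, 0, 0, 0, 45, -0.5, 0.3, 20.4, 0, 0, 0, 45, -0.5, 0.3, 20.4, 0, 0, 0, 45, 0, 0, 0, 0, 0, 0]
}}

```text
t: 5.35
tool_pos: [0.4453, -0.2056, 0.1875]
orientation: [-0.369, 3.12, 0.0]
force: [-0.2, 0.4, -0.6]
opening: 0.0448
gripper_force: 0.0
```

Emit:
{"method": "drive_tool", "body": {
  "moves": [10, 0, 0, 0, 0, 0, 0, 10, 0, 0, 0, 0, 0, 0, 10, 0, 0, 0, 0, 0, 0, 10, 0, 0, 0, 0, 0, 0, 10, 0, 0, 0, 0, 0, 0, 10, 0, 0, 0, 0, 0, 0],
  "grip_force": 25
}}

```text
t: 5.95
tool_pos: [0.4452, -0.2062, 0.1886]
orientation: [-0.374, 3.119, -0.0]
force: [-1.3, 1.2, 3.3]
opening: 0.0155
gripper_force: 25.0
```

```bash
python3 - <<'E'
from h import *
st()
T=dict(np.load("top1.npz"));S=dict(np.load("scene1.npz"))
for n,c,bx in(("top",T,(290,190,325,220)),("scene",S,(305,170,340,215))):
    m=blob(c,(105,130,60),(130,255,255),bx);p=np.argwhere(m)[:,::-1];print(n,p.mean(0),proj(c,(.4592,.0467,.1185)))
E
```

```text
t 5.95 pos [ 0.4452 -0.2062  0.1886] yaw -2.903 z [ 4.e-04 -0.e+00 -1.e+00] F [-1.28  1.22  3.28] op 0.015457575514380612 gf 25.000649392604828 q [-0.54  0.06  1.98  0.    1.1  -2.35]
top [315.42 209.22] [[316.08748672 209.12780859]]
scene [326.71428571 204.65714286] [[326.01265875 204.44358947]]
```

```bash
cat >> h.py <<'E'
SY=-.187;P=np.array([.4645,.0758]);ZT=.3106
def tcp(th,s,lat=0.,P=P):
    """TCP pose with leg_seat-style distance s (m, clip origin to post axis) at hole angle th; lat shifts along clip y"""
    a=SY+th;u=np.array([np.cos(a),np.sin(a)]);v=np.array([-u[1],u[0]])
    return np.r_[P-u*s+(.004+lat)*v,ZT],a+np.pi
def where(P=P):
    from plant import robot
    s=robot.read_state();R=Ro.from_rotvec(s["orientation"]).as_matrix();a=np.arctan2(-R[1,0],-R[0,0])
    u=np.array([np.cos(a),np.sin(a)]);v=np.array([-u[1],u[0]]);d=np.array(s["tool_pos"][:2])-P;F=np.array(s["force"])
    print("t",round(s["t"],2),"th",round(a-SY,3),"s",round(-d@u*1e3,2),"lat",round(d@v*1e3-4,2),"z",round(s["tool_pos"][2],4),"F u,v,z",(F[:2]@u).round(1),(F[:2]@v).round(1),F[2].round(1),"Mz",round(s["wrist_torque"][2],3),"op",round(s["opening"],4),"q6",round(s["q"][5],2))
E
python3 - <<'E'
from h import *
p,y=tcp(0,.085);print(p,y)
plan(np.r_[p[:2],.325],y,8,10,start=((.4452,-.2062,.338),-2.903))
E
```

```text
[0.3817255  0.09553279 0.3106    ] 2.9545926535897933
10,-1.2,38.5,1.6,0,0,3.05,
10,0.8,38.5,1.6,0,0,3.05,
10,2.9,38.4,1.6,0,0,3.05,
10,4.9,38.2,1.6,0,0,3.05,
10,7,37.9,1.6,0,0,3.05,
10,9,37.5,1.6,0,0,3.05,
10,10.9,37,1.6,0,0,3.05,
10,12.9,36.3,1.6,0,0,3.05,
```

Emit:
{"method": "drive_tool", "body": {
  "moves": [10, 0, 0, -10, 0, 0, 0, 10, 0, 0, -40, 0, 0, 0, 10, 0, 0, -50, 0, 0, 0, 10, 0, 0, -50, 0, 0, 0, 10, 0, 0, 0, 0, 0, 0]
}}

```text
t: 6.45
tool_pos: [0.4471, -0.2075, 0.3473]
orientation: [-0.373, 3.109, -0.013]
force: [0.6, -0.2, 0.9]
opening: 0.0158
gripper_force: 25.0
```

Emit:
{"method": "drive_tool", "body": {
  "moves": [10, -1.2, 38.5, 1.6, 0, 0, 3.05, 10, 0.8, 38.5, 1.6, 0, 0, 3.05, 10, 2.9, 38.4, 1.6, 0, 0, 3.05, 10, 4.9, 38.2, 1.6, 0, 0, 3.05, 10, 7, 37.9, 1.6, 0, 0, 3.05, 10, 9, 37.5, 1.6, 0, 0, 3.05, 10, 10.9, 37, 1.6, 0, 0, 3.05, 10, 12.9, 36.3, 1.6, 0, 0, 3.05]
}}

```text
t: 7.25
tool_pos: [0.3808, 0.0967, 0.3256]
orientation: [0.297, 3.127, 0.0]
force: [1.2, -1.1, -0.3]
opening: 0.0159
gripper_force: 25.0
```

Emit:
{"method": "drive_tool", "body": {
  "moves": [10, 0, 0, 7, 0, 0, 0, 10, 0, 0, 7, 0, 0, 0, 10, 0, 0, 0, 0, 0, 0, 10, 0, 0, 0, 0, 0, 0]
}}

```text
t: 7.65
tool_pos: [0.3817, 0.0944, 0.3111]
orientation: [-0.295, -3.127, 0.001]
force: [-0.4, -0.7, -0.6]
opening: 0.0158
gripper_force: 25.0
```

```bash
python3 - <<'E'
from h import *
from plant import robot
T=robot.read_camera("top");S=robot.read_camera("scene");where();st()
p,y=tcp(0,.077);plan(p,y,1,10)
up=lambda c,b,f:cv2.resize(c["color"][b[1]:b[3],b[0]:b[2]],None,fx=f,fy=f,interpolation=cv2.INTER_CUBIC)
a=up(S,(290,175,340,235),8);b=up(T,(280,190,330,250),8)
cv2.imwrite("pics/p3.png",np.hstack([a,b])[:,:,::-1])
np.savez("scene2.npz",**S)
R=Ro.from_rotvec(robot.read_state()["orientation"]).as_matrix();print("tip pred",proj(S,robot.read_state()["tool_pos"]+R@[-.0645,-.004,.1836]),"post hole",proj(S,np.r_[P,.127]))
E
```

```text
t 7.75 th -0.002 s 84.61 lat -1.17 z 0.3116 F u,v,z 0.5 0.1 0.3 Mz 0.044 op 0.0157 q6 -1.27
t 7.75 pos [0.3819 0.0945 0.3116] yaw 2.9528 z [ 1.e-04 -1.e-04 -1.e+00] F [0.56 0.04 0.26] op 0.01565436606122771 gf 25.000033378601074 q [ 0.11 -0.4   2.14 -0.    1.4  -1.27]
10,-7.6,1,1,-0.01,0.01,-0.1,
tip pred [[324.36603865 211.18670434]] post hole [[319.44823832 207.94485536]]
```

View pics/p3.png

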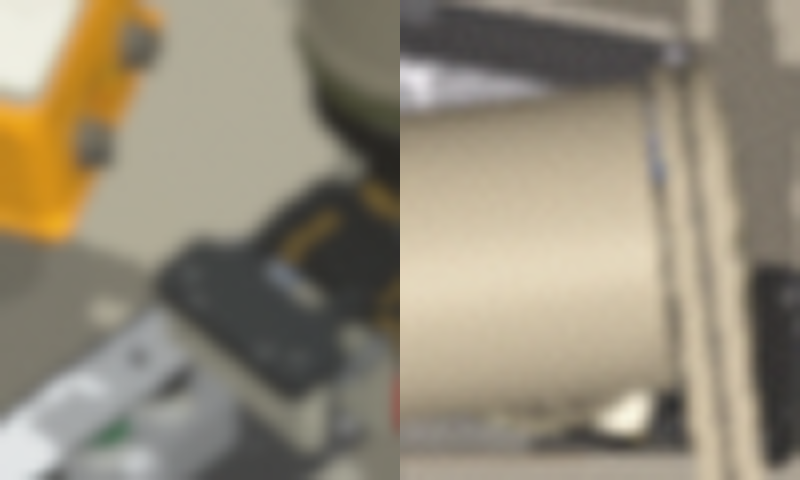

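Both views are blocked by the gripper and arm (the clip is behind the gripper body), so I will feel for the hole. First, I'll average out the pose noise.

```bash
cat >> h.py <<'E'
def avg(n=6,P=P,q=False):
    from plant import robot
    L=[]
    for i in range(n):
        s=robot.read_state();R=Ro.from_rotvec(s["orientation"]).as_matrix();a=np.arctan2(-R[1,0],-R[0,0])
        u=np.array([np.cos(a),np.sin(a)]);v=np.array([-u[1],u[0]]);d=np.array(s["tool_pos"][:2])-P;F=np.array(s["force"])
        L.append([a-SY,-d@u*1e3,d@v*1e3-4,s["tool_pos"][2]*1e3,F[:2]@u,F[:2]@v,F[2],s["wrist_torque"][2],*(np.array(s["tool_pos"][:2])*1e3)])
        robot.read_camera("top")
    L=np.array(L);m=L.mean(0);print("t %.2f"%s["t"],"th %.3f s %.2f lat %.2f z %.2f Fu %.1f Fv %.1f Fz %.1f Mz %.2f xy %.2f %.2f"%tuple(m),"std",L.std(0)[1:7].round(2));return m
E
python3 - <<'E'
from h import *
avg(8)
E
```

```text
t 8.10 th -0.001 s 84.80 lat -0.70 z 311.64 Fu 0.2 Fv -0.0 Fz -0.1 Mz -0.00 xy 381.81 94.90 std [0.15 0.3  0.06 0.67 0.43 0.19]
```

Emit:
{"method": "drive_tool", "body": {
  "moves": [10, -4, 0.4, 1, 0, 0, 0, 10, -3.8, 0.3, 0, 0, 0, 0, 10, -2, 0, 0, 0, 0, 0, 10, -1, 0, 0, 0, 0, 0, 10, -1, 0, 0, 0, 0, 0, 10, 0, 0, 0, 0, 0, 0]
}}

```text
t: 8.75
tool_pos: [0.3934, 0.0939, 0.3104]
orientation: [-0.293, -3.128, 0.0]
force: [-0.4, -0.2, -0.6]
opening: 0.0157
gripper_force: 25.0
```

```bash
python3 - <<'E'
from h import *
avg(4)
E
```

```text
t 8.90 th -0.000 s 73.32 lat 0.55 z 310.40 Fu -0.5 Fv -0.2 Fz -0.2 Mz -0.00 xy 393.30 93.90 std [0.06 0.01 0.02 0.26 0.41 0.27]
```

Emit:
{"method": "drive_tool", "body": {
  "moves": [10, -1, 0, 0, 0, 0, 0, 10, -1, 0, 0, 0, 0, 0, 10, 0, 0, 0, 0, 0, 0]
}}

```text
t: 9.25
tool_pos: [0.3954, 0.0935, 0.3105]
orientation: [0.293, 3.128, -0.0]
force: [-0.1, -0.9, 0.1]
opening: 0.0157
gripper_force: 25.0
```

```bash
python3 - <<'E'
from h import *
avg(4)
E
```

```text
t 9.40 th 0.000 s 71.28 lat 0.56 z 310.45 Fu 0.2 Fv -0.2 Fz -0.5 Mz -0.01 xy 395.31 93.53 std [0.04 0.01 0.03 0.27 0.39 0.58]
```

Emit:
{"method": "drive_tool", "body": {
  "moves": [10, -1, 0, 0, 0, 0, 0, 10, -0.5, 0, 0, 0, 0, 0, 10, 0, 0, 0, 0, 0, 0]
}}

```text
t: 9.75
tool_pos: [0.3967, 0.0932, 0.3103]
orientation: [-0.293, -3.127, 0.0]
force: [-0.9, -0.2, -0.1]
opening: 0.0154
gripper_force: 25.0
```

```bash
python3 - <<'E'
from h import *
avg(4)
E
```

```text
t 9.90 th -0.000 s 69.88 lat 0.53 z 310.35 Fu -0.5 Fv -0.4 Fz -0.1 Mz -0.01 xy 396.68 93.24 std [0.01 0.01 0.01 0.19 0.58 0.1 ]
```

Emit:
{"method": "drive_tool", "body": {
  "moves": [10, -1, 0, 0, 0, 0, 0, 10, -0.5, 0, 0, 0, 0, 0, 10, 0, 0, 0, 0, 0, 0]
}}

```text
t: 10.25
tool_pos: [0.3978, 0.0929, 0.3099]
orientation: [-0.293, -3.126, 0.001]
force: [-4.8, -1.4, -1.1]
opening: 0.0153
gripper_force: 25.0
```

```bash
python3 - <<'E'
from h import *
avg(4)
E
```

```text
t 10.40 th -0.000 s 68.71 lat 0.37 z 309.94 Fu -4.5 Fv -1.8 Fz -0.7 Mz -0.11 xy 397.80 92.88 std [0.01 0.01 0.01 0.75 0.4  0.27]
```

```bash
python3 - <<'E'
from h import *
a=tcp(0,.0783,.00055);b=tcp(.35,.078,0);plan(b[0],b[1],4,10,start=a)
E
```

```text
10,-0.9,-6.9,0,0,0,-5.01,
10,-0.3,-6.9,0,0,0,-5.01,
10,0.3,-6.9,0,0,0,-5.01,
10,0.9,-6.9,0,0,0,-5.01,
```

Emit:
{"method": "drive_tool", "body": {
  "moves": [10, 10, 0, 0, 0, 0, 0, 10, -0.9, -6.9, 0, 0, 0, -5.01, 10, -0.3, -6.9, 0, 0, 0, -5.01, 10, 0.3, -6.9, 0, 0, 0, -5.01, 10, 0.9, -6.9, 0, 0, 0, -5.01, 10, -4, 0, 0, 0, 0, 0, 10, -3, 0, 0, 0, 0, 0, 10, 0, 0, 0, 0, 0, 0]
}}

```text
t: 11.25
tool_pos: [0.3943, 0.0685, 0.3107]
orientation: [-0.252, 3.131, 0.0]
force: [-0.3, 0.0, 0.3]
opening: 0.0158
gripper_force: 25.0
```

```bash
python3 - <<'E'
from h import *
avg(4)
E
```

```text
t 11.40 th 0.349 s 70.71 lat 0.18 z 310.51 Fu -0.1 Fv -0.0 Fz 0.3 Mz 0.00 xy 394.03 68.55 std [0.19 0.07 0.11 0.14 0.23 0.41]
```

Emit:
{"method": "drive_tool", "body": {
  "moves": [10, -1, 0, 0, 0, 0, 0, 10, -0.7, 0, 0, 0, 0, 0, 10, 0, 0, 0, 0, 0, 0]
}}

```text
t: 11.75
tool_pos: [0.3954, 0.0686, 0.3104]
orientation: [0.255, -3.131, -0.0]
force: [-0.3, -0.2, 0.1]
opening: 0.0159
gripper_force: 25.0
```

```bash
python3 - <<'E'
from h import *
avg(4)
E
```

```text
t 11.90 th 0.350 s 69.35 lat 0.07 z 310.41 Fu -0.1 Fv 0.2 Fz -0.0 Mz -0.02 xy 395.41 68.59 std [0.02 0.02 0.02 0.23 0.6  0.3 ]
```

Emit:
{"method": "drive_tool", "body": {
  "moves": [10, -1, 0, 0, 0, 0, 0, 10, -0.5, 0, 0, 0, 0, 0, 10, 0, 0, 0, 0, 0, 0]
}}

```text
t: 12.25
tool_pos: [0.3964, 0.0688, 0.31]
orientation: [0.255, -3.129, 0.0]
force: [-5.1, -0.8, 0.2]
opening: 0.0156
gripper_force: 25.0
```

```bash
python3 - <<'E'
from h import *
avg(4)
E
```

```text
t 12.40 th 0.350 s 68.32 lat 0.10 z 309.95 Fu -5.0 Fv 0.0 Fz 0.5 Mz -0.02 xy 396.42 68.77 std [0.01 0.01 0.   0.45 0.29 0.2 ]
```

```bash
sed -i 's/P=np.array(\[.4645,.0758\])/P=np.array([.4675,.0758])/' h.py; python3 - <<'E'
from h import *
O=np.array([.4645,.0758])
a=tcp(.35,.0779,.0001,P=O);b=tcp(-.4,.080,0);plan(b[0],b[1],6,10,start=a)
E
```

```text
10,-4.2,8.8,0,0,0,7.16,
10,-3,9.3,0,0,0,7.16,
10,-1.9,9.6,0,0,0,7.16,
10,-0.7,9.7,0,0,0,7.16,
10,0.6,9.7,0,0,0,7.16,
10,1.8,9.6,0,0,0,7.16,
```

```bash
python3 - <<'E'
from h import *
O=np.array([.4645,.0758])
a=tcp(.35,.0859,.0001,P=O);b=tcp(-.4,.088,0);plan(b[0],b[1],6,10,start=a)
E
```

```text
10,-4.5,9.7,0,0,0,7.16,
10,-3.3,10.2,0,0,0,7.16,
10,-2,10.5,0,0,0,7.16,
10,-0.7,10.7,0,0,0,7.16,
10,0.7,10.7,0,0,0,7.16,
10,2,10.5,0,0,0,7.16,
```

Emit:
{"method": "drive_tool", "body": {
  "moves": [10, 18, 0, 0, 0, 0, 0, 10, -4.5, 9.7, 0, 0, 0, 7.16, 10, -3.3, 10.2, 0, 0, 0, 7.16, 10, -2, 10.5, 0, 0, 0, 7.16, 10, -0.7, 10.7, 0, 0, 0, 7.16, 10, 0.7, 10.7, 0, 0, 0, 7.16, 10, 2, 10.5, 0, 0, 0, 7.16, 10, -11, 0, 0, 0, 0, 0]
}}

```text
t: 13.25
tool_pos: [0.4058, 0.1227, 0.3106]
orientation: [0.911, 3.006, 0.001]
force: [0.9, -0.4, -0.6]
opening: 0.0158
gripper_force: 25.0
```

Emit:
{"method": "drive_tool", "body": {
  "moves": [10, -2, 0, 0, 0, 0, 0, 10, -1, 0, 0, 0, 0, 0, 10, 0, 0, 0, 0, 0, 0]
}}

```text
t: 13.55
tool_pos: [0.4083, 0.1195, 0.3104]
orientation: [-0.908, -3.007, 0.0]
force: [0.0, 0.2, -0.4]
opening: 0.0154
gripper_force: 25.0
```

```bash
python3 - <<'E'
from h import *
avg(4)
E
```

```text
t 13.70 th -0.400 s 73.65 lat -0.35 z 310.39 Fu -0.1 Fv -0.0 Fz -0.5 Mz 0.00 xy 408.18 119.61 std [0.12 0.04 0.03 0.11 0.35 0.11]
```

Emit:
{"method": "drive_tool", "body": {
  "moves": [10, -1, 0.3, 0, 0, 0, 0, 10, -1, 0, 0, 0, 0, 0, 10, 0, 0, 0, 0, 0, 0]
}}

```text
t: 14.05
tool_pos: [0.4101, 0.1191, 0.3105]
orientation: [0.909, 3.007, 0.0]
force: [-0.1, 0.4, 0.1]
opening: 0.0159
gripper_force: 25.0
```

```bash
python3 - <<'E'
from h import *
avg(4)
E
```

```text
t 14.20 th -0.400 s 71.81 lat 0.25 z 310.46 Fu -0.3 Fv 0.2 Fz -0.1 Mz 0.01 xy 410.06 119.11 std [0.03 0.01 0.02 0.31 0.13 0.3 ]
```

Emit:
{"method": "drive_tool", "body": {
  "moves": [10, -1, -0.2, 0, 0, 0, 0, 10, -0.5, 0, 0, 0, 0, 0, 10, 0, 0, 0, 0, 0, 0]
}}

```text
t: 14.55
tool_pos: [0.4113, 0.1181, 0.3105]
orientation: [0.909, 3.007, 0.0]
force: [-0.0, -0.6, 0.1]
opening: 0.0154
gripper_force: 25.0
```

```bash
python3 - <<'E'
from h import *
avg(4)
E
```

```text
t 14.70 th -0.400 s 70.29 lat 0.06 z 310.48 Fu 0.7 Fv 0.2 Fz -0.6 Mz 0.01 xy 411.22 118.12 std [0.02 0.01 0.01 0.36 0.43 0.43]
```

Emit:
{"method": "drive_tool", "body": {
  "moves": [10, -1, 0, 0, 0, 0, 0, 10, -1, 0, 0, 0, 0, 0, 10, 0, 0, 0, 0, 0, 0]
}}

```text
t: 15.05
tool_pos: [0.4129, 0.1169, 0.3104]
orientation: [0.909, 3.007, 0.0]
force: [-0.4, 0.4, -0.0]
opening: 0.0154
gripper_force: 25.0
```

```bash
python3 - <<'E'
from h import *
avg(4)
E
```

```text
t 15.20 th -0.400 s 68.27 lat 0.03 z 310.45 Fu 0.1 Fv 0.4 Fz -0.1 Mz 0.05 xy 412.89 116.97 std [0.03 0.01 0.01 0.45 0.38 0.33]
```

Emit:
{"method": "drive_tool", "body": {
  "moves": [10, -1, 0, 0, 0, 0, 0, 10, -1, 0, 0, 0, 0, 0, 10, -0.5, 0, 0, 0, 0, 0, 10, 0, 0, 0, 0, 0, 0]
}}

```text
t: 15.65
tool_pos: [0.415, 0.1156, 0.3105]
orientation: [0.909, 3.007, 0.0]
force: [1.3, 1.1, -0.2]
opening: 0.0159
gripper_force: 25.0
```

```bash
python3 - <<'E'
from h import *
avg(4)
E
```

```text
t 15.80 th -0.400 s 65.79 lat 0.03 z 310.45 Fu 0.6 Fv 0.9 Fz -0.3 Mz 0.06 xy 414.96 115.59 std [0.03 0.01 0.01 0.35 0.48 0.3 ]
```

Emit:
{"method": "drive_tool", "body": {
  "moves": [10, -1, 0.2, 0, 0, 0, 0, 10, -1, 0, 0, 0, 0, 0, 10, -1, 0, 0, 0, 0, 0, 10, 0, 0, 0, 0, 0, 0]
}}

```text
t: 16.25
tool_pos: [0.4176, 0.114, 0.3104]
orientation: [-0.909, -3.007, 0.0]
force: [0.5, -0.1, 0.4]
opening: 0.0158
gripper_force: 25.0
```

```bash
python3 - <<'E'
from h import *
avg(4)
E
```

```text
t 16.40 th -0.400 s 62.76 lat 0.18 z 310.42 Fu 0.4 Fv 0.1 Fz -0.3 Mz -0.02 xy 417.57 114.04 std [0.03 0.01 0.01 0.26 0.42 0.41]
```

Emit:
{"method": "drive_tool", "body": {
  "moves": [10, -1, 0, 0, 0, 0, 0, 10, -1, 0, 0, 0, 0, 0, 10, -1, 0, 0, 0, 0, 0, 10, 0, 0, 0, 0, 0, 0]
}}

```text
t: 16.85
tool_pos: [0.42, 0.1124, 0.3103]
orientation: [-0.909, -3.007, 0.0]
force: [-1.6, 1.0, 1.0]
opening: 0.0155
gripper_force: 25.0
```

```bash
python3 - <<'E'
from h import *
avg(4)
E
```

```text
t 17.00 th -0.400 s 59.89 lat 0.17 z 310.33 Fu -2.2 Fv -0.5 Fz 0.2 Mz -0.10 xy 419.95 112.44 std [0.01 0.01 0.03 0.2  0.66 0.44]
```

```bash
python3 - <<'E'
from h import *
plan(*tcp(-.5,.0600,.0002),3,10,start=tcp(-.4,.0598,.00017))
E
```

```text
10,-0.2,2,0,0,0,1.91,
10,-0.1,2,0,0,0,1.91,
10,0,2,0,0,0,1.91,
```

Emit:
{"method": "drive_tool", "body": {
  "moves": [10, 0, 2, 0, 0, 0, 1.91, 10, 0, 2, 0, 0, 0, 1.91, 10, 0, 2, 0, 0, 0, 1.91, 10, 0, 0, 0, 0, 0, 0]
}}

```text
t: 17.45
tool_pos: [0.4236, 0.1173, 0.3105]
orientation: [1.059, 2.957, -0.001]
force: [-1.2, -0.7, -0.2]
opening: 0.0157
gripper_force: 25.0
```

```bash
python3 - <<'E'
from h import *
avg(4)
E
```

```text
t 17.60 th -0.500 s 60.22 lat 0.19 z 310.45 Fu 0.0 Fv -1.5 Fz -0.3 Mz -0.10 xy 423.58 117.21 std [0.01 0.02 0.02 0.32 0.27 0.48]
```

Emit:
{"method": "drive_tool", "body": {
  "moves": [10, 0, 1, 0, 0, 0, 2, 10, -1, -0.2, 0, 0, 0, 0, 10, -1, 0.7, 0, 0, 0, 0, 10, -1, 0, 0, 0, 0, 0, 10, 0, 0, 0, 0, 0, 0]
}}

```text
t: 18.15
tool_pos: [0.4268, 0.1164, 0.3104]
orientation: [1.109, 2.939, -0.0]
force: [-0.8, -0.4, -0.6]
opening: 0.0153
gripper_force: 25.0
```

```bash
python3 - <<'E'
from h import *
avg(4)
E
```

```text
t 18.30 th -0.535 s 57.40 lat -0.41 z 310.43 Fu -0.2 Fv -0.9 Fz -0.3 Mz -0.04 xy 426.78 116.42 std [0.04 0.01 0.01 0.13 0.51 0.53]
```

Going in freely. Continue towards the bow's contact.

Emit:
{"method": "drive_tool", "body": {
  "moves": [10, -1, -0.2, 0, 0, 0, 0, 10, -1, 0, 0, 0, 0, 0, 10, -1, 0, 0, 0, 0, 0, 10, 0, 0, 0, 0, 0, 0]
}}

```text
t: 18.75
tool_pos: [0.4289, 0.1144, 0.3105]
orientation: [-1.11, -2.939, -0.0]
force: [-1.0, 0.6, -0.3]
opening: 0.0155
gripper_force: 25.0
```

```bash
python3 - <<'E'
from h import *
avg(4)
E
```

```text
t 18.90 th -0.535 s 54.46 lat -0.55 z 310.47 Fu -0.7 Fv 0.4 Fz -0.2 Mz 0.02 xy 428.91 114.38 std [0.02 0.01 0.01 0.3  0.46 0.43]
```

Emit:
{"method": "drive_tool", "body": {
  "moves": [10, -1, 0, 0, 0, 0, 0, 10, -1, 0, 0, 0, 0, 0, 10, -1, 0, 0, 0, 0, 0, 10, 0, 0, 0, 0, 0, 0]
}}

```text
t: 19.35
tool_pos: [0.4311, 0.1125, 0.3104]
orientation: [-1.109, -2.939, -0.0]
force: [-2.6, 4.0, 0.6]
opening: 0.0151
gripper_force: 25.0
```

```bash
python3 - <<'E'
from h import *
avg(4)
E
```

```text
t 19.50 th -0.535 s 51.61 lat -0.53 z 310.39 Fu -4.3 Fv 0.7 Fz 0.3 Mz 0.03 xy 431.05 112.51 std [0.01 0.01 0.01 0.59 0.53 0.28]
```

Emit:
{"method": "drive_tool", "body": {
  "moves": [10, -1, 0, 0, 0, 0, 0, 10, -1, 0, 0, 0, 0, 0, 10, -1, 0, 0, 0, 0, 0, 10, 0, 0, 0, 0, 0, 0]
}}

```text
t: 19.95
tool_pos: [0.4339, 0.11, 0.3108]
orientation: [1.109, 2.937, -0.001]
force: [3.0, -1.1, -1.0]
opening: 0.0156
gripper_force: 25.0
```

```bash
python3 - <<'E'
from h import *
avg(4)
E
```

```text
t 20.10 th -0.535 s 47.78 lat -0.56 z 310.85 Fu 3.5 Fv 0.7 Fz -0.7 Mz 0.02 xy 433.92 109.96 std [0.03 0.01 0.04 0.39 0.28 0.29]
```

Emit:
{"method": "drive_tool", "body": {
  "moves": [10, -1, 0, 0, 0, 0, 0, 10, -1, 0, 0, 0, 0, 0, 10, -1, 0, 0, 0, 0, 0, 10, -1, 0, 0, 0, 0, 0, 10, 0, 0, 0, 0, 0, 0]
}}

```text
t: 20.65
tool_pos: [0.4363, 0.1077, 0.3103]
orientation: [-1.109, -2.939, 0.0]
force: [0.2, -0.7, -0.2]
opening: 0.0156
gripper_force: 25.0
```

```bash
python3 - <<'E'
from h import *
avg(4)
E
```

```text
t 20.80 th -0.535 s 44.55 lat -0.70 z 310.28 Fu 0.8 Fv -0.1 Fz -0.6 Mz 0.01 xy 436.25 107.72 std [0.01 0.01 0.02 0.14 0.26 0.32]
```

Emit:
{"method": "drive_tool", "body": {
  "moves": [10, -1, 0, 0, 0, 0, 0, 10, -1, 0, 0, 0, 0, 0, 10, -0.5, 0, 0, 0, 0, 0, 10, 0, 0, 0, 0, 0, 0]
}}

```text
t: 21.25
tool_pos: [0.4382, 0.106, 0.3104]
orientation: [-1.11, -2.939, 0.0]
force: [-0.5, -0.4, -0.5]
opening: 0.0158
gripper_force: 25.0
```

```bash
python3 - <<'E'
from h import *
avg(4)
E
```

```text
t 21.40 th -0.535 s 41.98 lat -0.62 z 310.41 Fu -0.3 Fv -0.1 Fz -0.1 Mz -0.00 xy 438.23 106.08 std [0.02 0.01 0.02 0.4  0.49 0.29]
```

Emit:
{"method": "drive_tool", "body": {
  "moves": [10, -1, 0, 0, 0, 0, 0, 10, -1, 0, 0, 0, 0, 0, 10, 0, 0, 0, 0, 0, 0]
}}

```text
t: 21.75
tool_pos: [0.4398, 0.1047, 0.3105]
orientation: [1.11, 2.939, -0.0]
force: [-0.4, -0.3, 0.7]
opening: 0.0155
gripper_force: 25.0
```

```bash
python3 - <<'E'
from h import *
avg(4)
E
```

```text
t 21.90 th -0.535 s 39.94 lat -0.61 z 310.44 Fu -0.2 Fv -0.4 Fz 0.5 Mz -0.04 xy 439.77 104.74 std [0.04 0.01 0.02 0.3  0.33 0.27]
```

Emit:
{"method": "drive_tool", "body": {
  "moves": [10, -0.7, 0, 0, 0, 0, 0, 10, 0, 0, 0, 0, 0, 0, 10, 0, 0, 0, 0, 0, 0]
}}

```text
t: 22.25
tool_pos: [0.4402, 0.1043, 0.3104]
orientation: [-1.11, -2.939, 0.0]
force: [0.3, -0.2, -0.1]
opening: 0.0157
gripper_force: 25.0
```

```bash
python3 - <<'E'
from h import *
avg(6)
E
```

```text
t 22.50 th -0.535 s 39.31 lat -0.60 z 310.44 Fu 0.2 Fv -0.4 Fz 0.0 Mz -0.03 xy 440.25 104.33 std [0.01 0.01 0.02 0.41 0.56 0.38]
```

Emit:
{"method": "drive_tool", "body": {
  "moves": [10, -0.7, 0, 0, 0, 0, 0, 10, -0.5, 0, 0, 0, 0, 0, 10, 0, 0, 0, 0, 0, 0]
}}

```text
t: 22.85
tool_pos: [0.4411, 0.1036, 0.3104]
orientation: [-1.109, -2.939, -0.0]
force: [-1.3, 1.9, -0.9]
opening: 0.0157
gripper_force: 25.0
```

```bash
python3 - <<'E'
from h import *
avg(6)
E
```

```text
t 23.10 th -0.535 s 38.20 lat -0.55 z 310.41 Fu -2.0 Fv -0.3 Fz -0.3 Mz 0.02 xy 441.11 103.63 std [0.01 0.01 0.02 0.53 0.54 0.4 ]
```

Emit:
{"method": "drive_tool", "body": {
  "moves": [10, 0.8, 0, 0, 0, 0, 0, 10, 0, 0, 0, 0, 0, 0, 22, 0, 0, 0, 0, 0, 0, 26, 0, 0, 0, 0, 0, 0, 30, 0, 0, 0, 0, 0, 0, 30, 0, 0, 0, 0, 0, 0]
}}

```text
t: 23.75
tool_pos: [0.4406, 0.104, 0.3105]
orientation: [1.11, 2.939, 0.0]
force: [1.0, 0.7, -0.5]
opening: 0.0297
gripper_force: 0.0
```

Emit:
{"method": "drive_tool", "body": {
  "moves": [30, 0, 0, -10, 0, 0, 0, 30, 0, 0, -20, 0, 0, 0, 30, 0, 0, -40, 0, 0, 0, 30, 0, -40, -40, 0, 0, 0, 30, 30, -40, -10, 0, 0, 0, 30, 40, -30, 0, 0, 0, 0, 30, 0, -40, 0, 0, 0, 0, 30, 0, -40, 0, 0, 0, 0]
}}

```text
t: 24.55
tool_pos: [0.2686, 0.0119, 0.4265]
orientation: [-1.101, -2.937, 0.003]
force: [-48.4, 0.6, 29.5]
opening: 0.0301
gripper_force: 0.0
```

```bash
python3 - <<'E'
from h import *
from plant import robot
avg(3);st()
T=robot.read_camera("top");S=robot.read_camera("scene");np.savez("top3.npz",**T);np.savez("scene3.npz",**S)
up=lambda c,b,f:cv2.resize(c["color"][b[1]:b[3],b[0]:b[2]],None,fx=f,fy=f,interpolation=cv2.INTER_CUBIC)
a=up(S,(250,170,350,280),4);b=up(T,(240,170,340,280),4)
cv2.imwrite("pics/p4.png",np.hstack([a,b])[:,:,::-1])
E
```

```text
t 24.65 th -0.535 s 105.97 lat -185.04 z 424.59 Fu -12.6 Fv -9.8 Fz 8.3 Mz 0.09 xy 268.35 9.89 std [ 1.37  1.57  1.43 17.14 15.26 15.14]
t 24.7 pos [0.2693 0.0104 0.4254] yaw 2.4157 z [-4.7e-03  1.0e-04 -1.0e+00] F [0.18 0.62 0.12] op 0.030063895046043284 gf 0.0 q [-0.15 -0.89  2.23 -0.    1.81 -1.  ]
```

View pics/p4.png

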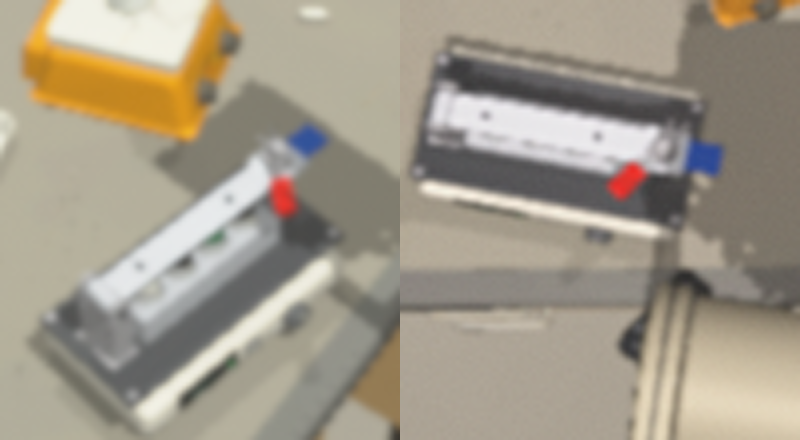

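The picture shows the cotter on the post with its red grip at (628,182) in the right-hand crop, beside the post at (668,150), and the bar level. Next I'll ease the arm off its joint limit and check the seating distance.

Emit:
{"method": "drive_tool", "body": {
  "moves": [30, -30, 26, 0, 0, 0, 0, 30, -15, 13, 0, 0, 0, 0, 30, 0, 0, 0, 0, 0, 0]
}}

```text
t: 25.1
tool_pos: [0.3305, 0.012, 0.4267]
orientation: [-1.106, -2.94, 0.0]
force: [-0.5, 0.7, -0.5]
opening: 0.0299
gripper_force: 0.0
```

```bash
python3 - <<'E'
from h import *
T=dict(np.load("top3.npz"));S=dict(np.load("scene3.npz"));st()
g=[];
for n,c,bx in(("top",T,(385-10-100,205,310,225)),("scene",S,(312,210,330,228))):
    m=blob(c,(0,110,60),(10,255,255),bx);p=np.argwhere(m)[:,::-1];g.append(p.mean(0));print(n,len(p),p.mean(0),px2plane(c,p.mean(0),.130))
G=tri(T,g[0],S,g[1]);print(G)
a=SY-.535;print("expected grip", P-np.array([np.cos(a),np.sin(a)])*.04+.004*np.array([-np.sin(a),np.cos(a)]))
p=[(240+268/4,170+147/4)];print("post top",px2plane(T,p,.141))
E
```

```text
t 25.1 pos [0.3305 0.012  0.4267] yaw 2.4217 z [-6.e-04 -0.e+00 -1.e+00] F [-0.55  0.68 -0.48] op 0.029875684226328972 gf 0.0 q [-0.12 -0.67  2.11 -0.    1.7  -0.97]
top 56 [296.35714286 214.98214286] [[0.43986746 0.10786343 0.13      ]]
scene 51 [320.56862745 219.03921569] [[0.43641105 0.11130296 0.13      ]]
[0.43988104 0.10785827 0.12406719]
expected grip [0.44012413 0.10523742]
post top [[0.46396122 0.07451724 0.141     ]]
```

```bash
python3 -c "
from plant import robot
print(robot.close_job())"
```

```text
the job is handed in; nothing more can be done
None
```

The bar is closed over the post, and the cotter is through the cross hole (about 0.54 rad to the -y side of the shaker's x) with its bow snapped over the post; the job was handed in at about 25 s, and contact forces stayed around 12 N on the bar and 5 N on the cotter, apart from a brief 57 N wrist reading when the empty arm reached a joint limit as it backed away.

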